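Set a gel cassette in the corner of a casting stand and hold it for clamping

ROBOT

A 6-joint arm with a two-finger parallel gripper is mounted at the origin on a cart in front of the work surface, level with it; the furniture and walls round the work are solid. World frame = base frame: x ahead of the robot, y to its left, z up, the work surface at z = 0. Lengths are in m, angles in degrees, forces in N, time in s.
With the tool pointing down it reaches from about 0.4 to 0.825 m from the base axis. Payload 7 kg.
Tool frame: the origin (TCP) lies at the very end of the fingers, on their centre line; the grasp point (between the pads) lies 19 mm behind it (ctrl.grip_point_offset is the distance from the TCP to the grasp point, in m); x points along the fingers, z is the direction in which the jaws open and shut, and the axes are right-handed (so a half turn about x gives the same grasp; the last joint's range is limited). The gripper opens to 88 mm and grips with 3 to 60 N. Pads are 19 mm wide; open, the fingers measure 130 mm over their backs; the gripper's body (78 mm by 193 mm) begins 47 mm behind the grasp point.
Start: joints at [84.574, 20.546, 0.682, 0, -70.136, -16.507], TCP at [0.252, 0.626, 0.227] pointing down, gripper open.
Joint ranges: [-176.03, 176.03], [-82.01, 121.73], [-58.28, 71.71], [-173.87, 95.51], [-174.79, -0.11], [-173.66, 173.66]. Speed limits (degrees/s): [136.94, 136.94, 172.46, 180, 180, 180].

INTERFACE

Orientations are given as [roll, pitch, yaw] about the fixed x, y, z axes, in that order (R = Rz(yaw) Ry(pitch) Rx(roll)).
In Python, from plant import get_obs, snapshot, calibration, close_job, ctrl gives the robot as it stands.
- The arm moves only by the tool move_arm, never from a script. Its argument "commands" is a list that holds one entry, the list of rows, each a list of 4 numbers: the shift along the tool's x, y, z in cm, then the turn about the tool's x in rad. In form: [[[dx, dy, dz, spin], ...]]. A call has 1 to 8 rows; each row shifts and turns the commanded pose from where the row before left it, along the tool's axes as they then stand; what a row does not reach is not made up. A row lasts 1/10 s, in which the tool goes at most 50 mm and 8.59 degrees, less where a joint would pass 70% of its speed; a pose out of reach is approached as far as the arm can. A call with a gripper value outside its range is refused whole. "jaw" is the finger opening in cm, from 0 to 8.76, set as the call begins (left out, the last holds). The fingers move at their own pace and stop on an object; the grip force is fixed at half the most. Time passes only in rows, so rows that do not move let the fingers close. It gives the time, the measured TCP pose, the force and the opening at its end, in the units of the state.
- get_obs(): the state, without advancing time (a new reading comes with each control period).
- snapshot(name): name is "scene" or "side" or "wrist"; returns (picture, depth): 480x640x3 uint8, red, green, blue; 480x640 float32, m along the optical axis (not along the pixel's ray), 0 where there is no reading.
- calibration(name): a dict with "mtx" (3x3 intrinsics, pixels), "T" (4x4, takes a point from camera to world coordinates); the wrist camera has in their place "tool_from_camera" (4x4, takes a point from camera to tool coordinates, whose origin is the TCP and whose axes are the tool frame's). Camera axes: x right, y up, looking along -z (the intrinsics and any distortion apply to the point x, -y, -z); pixel columns grow to the right and rows downward; lengths in m; the calibration is good to about 2 mm. A picture is of the moment at which its call begins: read the wrist's pose just before it. calibration takes no time and is no camera call.
- close_job(): hands the job in, once; it reports no verdict.
The state is a dict: "clock": time; "joint_pos": joint angles; "qvel": joint speeds; "tau": joint torques, N m; "tool_pos": TCP position; "orientation": TCP orientation; "force": force on the tool from outside, world axes, zero at the start; "moment": the same for the moment, N m; "opening": finger opening in m.
Only numpy, scipy, OpenCV 4.12 (cv2) and the standard library are available. Lean on these libraries where they do the work, as an engineer would, in place of code of your own. Each camera call takes 0.05 s, during which the arm holds its last target. There are 200 camera calls.

TASK

Take the tall gel cassette by its top edge, draw it straight up out of its slot in the white draining rack, and stand it on the rubber strip of the casting stand. Press it gently but steadily home into the corner, flat against both upright back rails and with its side edge against the side stop at the same time, and finish while still gripping it and pressing it against both, so that a colleague can turn in the clamp screw. It is glass, so never push it hard against the stand; leave the low cassettes in the rack and the things lying around as they are.

Things in the scene. Friction and masses are not known exactly. Their poses are not given: they have to be found in the camera images.
- cassette_center (a point): Centre of the tall gel cassette (the only tall one): an empty rigid sandwich of two clear glass panes with white spacer strips along sides and bottom, 8 mm thick (its own x), 100 mm wide (y), 100 mm high (z, up): its top edge is 50 mm above this point. 110 to 175 g. It starts upright in one of the rack's slots. Front and back are alike.
- cassette: The tall gel cassette itself, origin at the centre of its underside, axes as above.
- rack: White draining rack, 160 x 118 mm, fixed; origin under its centre on the desk. Four upright slots, 11 mm wide, at x = -51, -17, 17 and 51 mm; a cassette in one has its thickness along the rack's x, its width along y, its foot 8 mm above the desk. The slotted side walls reach 52 mm above the desk, 104 mm apart inside. Three slots are taken: one tall, two low cassettes.
- low_cassette_a_center (a point): Centre of a low cassette in the rack, same make but 66 mm high (100 x 8 mm); stays where it is.
- low_cassette_b_center (a point): Centre of the other low cassette, 66 mm high (100 x 8 mm); stays where it is.
- seat (a point): Point on the casting stand where the centre of the cassette's underside belongs when home: on the black rubber strip, 14 mm above the desk. Axes: x from the open front to the back rails, y to the side stop, z up; the seated cassette has its thickness along x, width along y. Rail faces at x = +4 mm, side stop face at y = +50 mm.
- stand: Casting stand, grey 190 x 120 mm base, fixed; origin on the desk 14 mm under the seat point, same axes. A front kerb, 8 mm higher than the strip, has its inner face at x = -14 mm: the channel for the cassette's foot is 18 mm wide. At the side away from the side stop a clamp screw, turned back, ends at y = -67 mm, 55 mm above the desk; its post is 73 mm high.
- back_rails: The two rigid upright aluminium back rails with black rubber faces, part of the stand (same origin and axes); each 16 mm wide, centred at y = -42 and +42 mm, tops 100 mm above the desk. Between them a clear gap of 68 mm leaves room for a finger behind the cassette (a low cross bar ends 26 mm above the desk). Glass pressed on them drags when slid.
- side_stop: The rigid upright side stop with black rubber face, part of the stand (same origin and axes): face at y = +50 mm, from x = -8 to +16 mm, top 94 mm above the desk.
- marker: White pen, 136 x 15 x 17 mm, lying in front of the stand; a bystander.
- forceps: Steel forceps, 150 x 20 x 9 mm, lying on the desk beside the rack, toward the stand; a bystander.
- beaker: Small beaker of pink solution, 52 mm across, 64 mm high, behind the stand; a bystander.
- petri: Closed petri dish, 73 mm across, 15 mm high, on the desk behind and between rack and stand; a bystander.

How it is judged (in metres and radians):
On the way, in this order (a step that is already met when the one before it is completed fails the run):
1. the tall cassette, gripped, has been drawn up clear of the rack, upright (contact force between the fingers and cassette above 2 N and z of cassette_center in the frame of rack above 0.105 m and angle between cassette_center's own z axis and vertical below 0.35 rad), for 0.1 s.
2. it stands on the stand's rubber strip, between kerb and rails (x of cassette_center in the frame of seat between -0.013 and 0.005 m and y of cassette_center in the frame of seat between -0.02 and 0.005 m and z of cassette_center in the frame of seat between 0.044 and 0.055 m and angle between cassette_center's own z axis and vertical below 0.15 rad), for 0.1 s.
At the end, for the whole second after the job is handed in: The tall cassette stands upright (within 0.05 rad) on the rubber strip (within 3 to 4 mm), home in the corner (within 3 to 4 mm both ways) and parallel to the rails (within 0.04 rad), still gripped, and pressed against the back rails and against the side stop with more than 2 N each, at rest (contact force between the fingers and cassette above 2 N and contact force between cassette and back_rails above 2 N and contact force between cassette and side_stop above 2 N and x of cassette_center in the frame of seat between -0.004 and 0.003 m and y of cassette_center in the frame of seat between -0.004 and 0.003 m and z of cassette_center in the frame of seat between 0.046 and 0.053 m and angle between the x axis of seat and the x axis of cassette_center, either way round below 0.04 rad and angle between cassette_center's own z axis and vertical below 0.05 rad and linear speed of cassette below 0.02 m/s); the arm keeps its last pose, push and grip.
It fails at once if the glass is pushed against the stand with more than 50 N (contact force between cassette and stand above 50 N or contact force between cassette and back_rails above 50 N or contact force between cassette and side_stop above 50 N).
It fails at once if a low cassette is moved by more than 20 mm (distance of any of low_cassette_a_center, low_cassette_b_center from where it was at the start of the episode above 0.02 m).
It fails at once if a bystander is moved by more than 30 mm (distance of any of marker, forceps, beaker, petri from where it was at the start of the episode above 0.03 m).
It also fails if it takes over 48 s, if anything falls off the work surface, if the arm or the gripper's body presses on something with over 40 N, if the wrist force passes 120 N, or if a joint passes its speed limit or range.

## Working session

There is one attempt and no reset: what is moved stays moved. The work goes in short steps, Python scripts to look and compute and a tool call to move; the robot and the scene stay as the last step left them, time stands still between calls to the robot, and variables do not carry over. Pictures are saved under pics/ and viewed, about 8 in all and at most 12, crops included, and the job is handed in when it is done.

Besides the shell and the picture viewer there is one more tool, called after "Request:" by a JSON object that holds its "name" and its "arguments". move_arm: Moves the arm, as the interface text tells. Its arguments: {"type":"object","properties":{"commands":{"type":"array"},"jaw":{"type":"number"}},"required":["commands"]}

```bash
mkdir -p pics && ls
cat > h.py <<'E'
import numpy as np, cv2
from plant import get_obs, snapshot, calibration, close_job, ctrl
from scipy.spatial.transform import Rotation as R
def Ttool(o):
    T=np.eye(4); T[:3,:3]=R.from_euler('xyz',o['orientation'],degrees=True).as_matrix(); T[:3,3]=o['tool_pos']; return T
def cloud(name):
    o=get_obs(); c=calibration(name); p,d=snapshot(name)
    T=c['T'] if 'T' in c else Ttool(o)@c['tool_from_camera']
    K=np.array(c['mtx']); v,u=np.mgrid[:480,:640]
    X=np.stack([(u-K[0,2])/K[0,0]*d,-(v-K[1,2])/K[1,1]*d,-d],-1)
    W=X@T[:3,:3].T+T[:3,3]; W[d==0]=np.nan
    return p,d,W
def save(n,p): cv2.imwrite('pics/'+n+'.png',cv2.cvtColor(p,cv2.COLOR_RGB2BGR))
E
python3 - <<'E'
from h import *
o=get_obs();print(o); print(Ttool(o).round(3))
for n in ['scene','side']:
    c=calibration(n); print({k:(np.array(v).round(3).tolist()) for k,v in c.items()})
    p,d,W=cloud(n); save(n,p); np.savez(n,p=p,d=d,W=W)
c=calibration('wrist');print(c)
E
```

```text
pics
{'clock': 0.0, 'joint_pos': array([ 8.45736234e+01,  2.05900051e+01,  6.33172053e-01, -1.92998847e-02,
       -7.01344806e+01, -1.65054705e+01]), 'qvel': array([ 0.0657229 ,  0.02664463,  0.02053091, -0.07992317, -0.07302897,
        0.02603364]), 'tau': array([-2.55239347e-04, -5.82710123e+01,  2.93066096e+01,  6.99768528e+00,
        7.14881869e-03, -1.64678750e-04]), 'tool_pos': array([0.25197802, 0.62568126, 0.22563682]), 'orientation': array([   5.2691696 ,   89.90690073, -106.66925026]), 'force': array([ 0.48887663,  0.31995845, -0.33441681]), 'moment': array([0.04795311, 0.05744944, 0.00631813]), 'opening': 0.0876500453568335}
[[-0.     0.928 -0.374  0.252]
 [-0.002 -0.374 -0.928  0.626]
 [-1.     0.     0.002  0.226]
 [ 0.     0.     0.     1.   ]]
{'mtx': [[457.153, 0.0, 324.347], [0.0, 457.153, 236.388], [0.0, 0.0, 1.0]], 'T': [[0.595, 0.341, -0.728, -0.06], [-0.804, 0.239, -0.544, -0.491], [-0.011, 0.909, 0.416, 0.401], [0.0, 0.0, 0.0, 1.0]]}
{'mtx': [[489.427, 0.0, 311.622], [0.0, 489.427, 239.617], [0.0, 0.0, 1.0]], 'T': [[-0.989, 0.081, -0.122, 0.468], [-0.146, -0.568, 0.81, 0.684], [-0.003, 0.819, 0.574, 0.568], [0.0, 0.0, 0.0, 1.0]]}
{'mtx': array([[383.33883531,   0.        , 320.1174506 ],
       [  0.        , 383.33883531, 241.85925534],
       [  0.        ,   0.        ,   1.        ]]), 'tool_from_camera': array([[ 8.85335803e-04,  2.69037054e-01, -9.63129420e-01,
        -1.58039182e-01],
       [-2.60278590e-04,  9.63129827e-01,  2.69036929e-01,
         7.23676968e-02],
       [ 9.99999574e-01,  1.24939422e-05,  9.22717903e-04,
        -1.32945932e-03],
       [ 0.00000000e+00,  0.00000000e+00,  0.00000000e+00,
         1.00000000e+00]])}
```

View pics/scene.png

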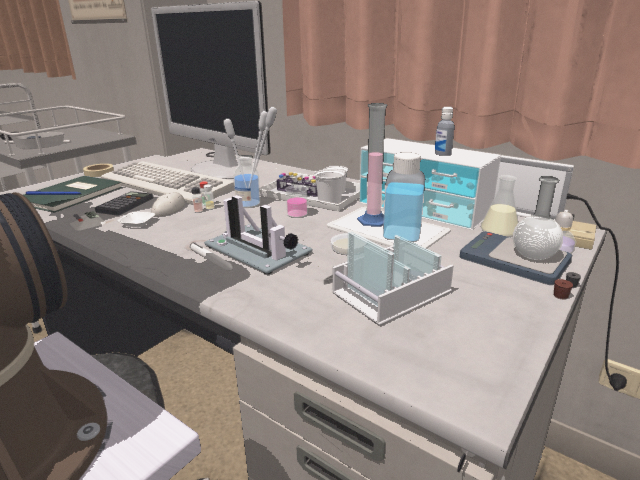

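View pics/side.png

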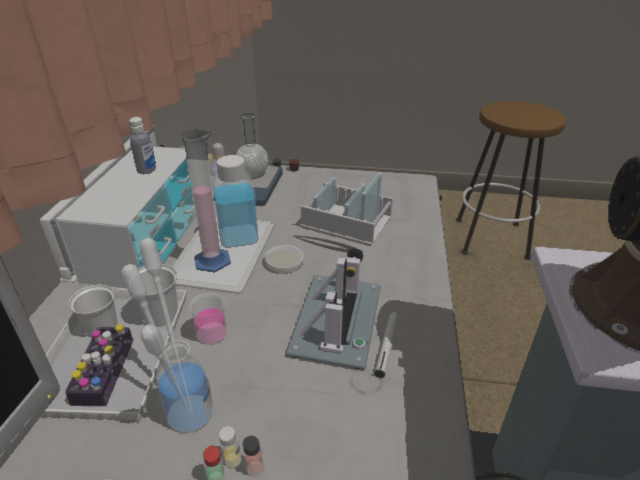

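The scene view shows the stand around (258,235) and the rack around (390,280); the tall cassette is in the left slot, around (372,262). In the side view the rack is at (347,210), the tall cassette at (372,200) and the stand at (338,318). Next I build rectified top maps from depth.

```bash
python3 - <<'E'
from h import *
ims=[]
for n in ['scene','side']:
    z=np.load(n+'.npz'); p,W=z['p'],z['W']
    pts={'scene':[(258,235),(390,290),(372,262),(297,207),(400,250),(440,270)],'side':[(340,318),(347,210),(374,195),(285,258),(385,345),(375,207)]}[n]
    for u,v in pts: print(n,(u,v),W[v,u].round(3))
# ortho map: 1.5 mm/pixel from both; x 0.25..0.75, y -0.35..0.35
E
python3 - <<'E'
from h import *
for n,(a,b,c,d) in {'scene':(190,460,90+90,330),'side':(260,420,150,400)}.items():
    z=np.load(n+'.npz'); p=z['p'][c:d,a:b]
    f=min(800/p.shape[1],600/p.shape[0]); save(n+'_c',cv2.resize(p,None,fx=f,fy=f,interpolation=cv2.INTER_CUBIC)); print(n,f)
E
```

```text
scene (258, 235) [0.546 0.133 0.012]
scene (390, 290) [ 0.458 -0.222  0.049]
scene (372, 262) [ 0.47  -0.183  0.079]
scene (297, 207) [0.69  0.147 0.026]
scene (400, 250) [ 0.579 -0.174  0.052]
scene (440, 270) [ 0.555 -0.258  0.051]
side (340, 318) [0.503 0.179 0.079]
side (347, 210) [ 0.521 -0.138  0.064]
side (374, 195) [ 0.471 -0.181  0.077]
side (285, 258) [ 0.625 -0.029  0.017]
side (385, 345) [0.435 0.162 0.017]
side (375, 207) [ 0.467 -0.193  0.043]
scene 2.962962962962963
side 2.4
```

Run:
```python
from h import *
P=[];C=[]
for n in ['scene','side']:
    z=np.load(n+'.npz'); W=z['W'].reshape(-1,3); c=z['p'].reshape(-1,3); k=np.isfinite(W[:,0])&(W[:,2]>-.02)&(W[:,2]<.14); P.append(W[k]);C.append(c[k])
P=np.vstack(P)
for lo,hi in [(.045,.058),(.085,.12)]:
    k=(P[:,2]>lo)&(P[:,2]<hi)&(P[:,0]>.25)&(P[:,0]<.8)&(np.abs(P[:,1])<.4)
    print(lo,k.sum(),P[k].min(0),P[k].max(0))
```

```text
0.045 5783 [ 0.43062465 -0.39236692  0.04500501] [0.79996713 0.39992787 0.05799926]
0.085 6222 [ 0.45578487 -0.37694017  0.08500336] [0.7950636  0.33791781 0.11999584]
```

Run:
```python
from h import *
# height map per camera, 1mm cells, up = +x, left = +y
outs=[]
for n in ['scene','side']:
    z=np.load(n+'.npz'); p=z['p']; W=z['W']
    # upsample 3x without mixing depth edges
    W=cv2.resize(W,None,fx=2,fy=2,interpolation=cv2.INTER_LINEAR).reshape(-1,3)
    k=np.isfinite(W[:,0])&(W[:,2]>-.02)&(W[:,2]<.13); W=W[k]
    r=((.72-W[:,0])*1000).astype(int); c=((.27-W[:,1])*1000).astype(int)
    ok=(r>=0)&(r<340)&(c>=0)&(c<580); r,c,h=r[ok],c[ok],W[ok,2]
    H=np.zeros((340,580)); np.maximum.at(H,(r,c),h+.02)
    outs.append(cv2.applyColorMap((H/.15*255).astype(np.uint8),cv2.COLORMAP_TURBO))
m=np.vstack(outs); m=cv2.resize(m,None,fx=.88,fy=.88,interpolation=cv2.INTER_NEAREST)
print(m.shape); cv2.imwrite('pics/map.png',m)
```

```text
(598, 510, 3)
```

View pics/map.png

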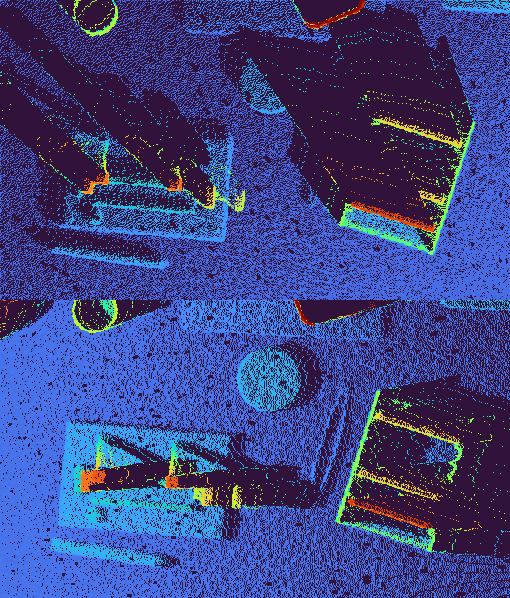

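View pics/scene_c.png

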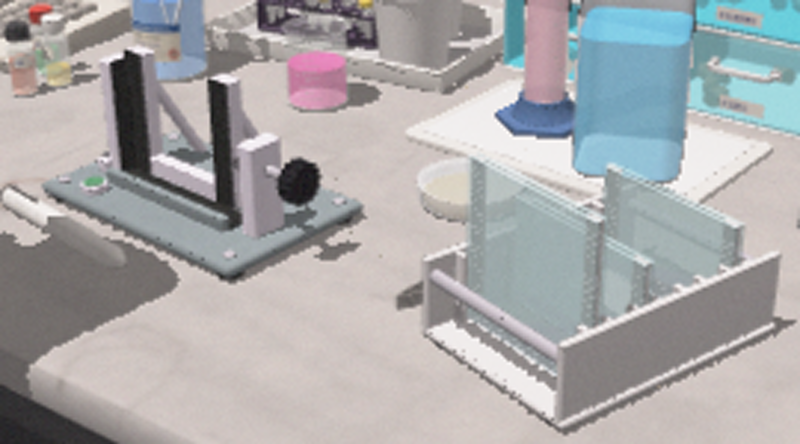

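The maps agree: the rack is yawed about -16.6°, with the tall cassette in the slot nearest the robot. The stand is yawed about -6°, with its open front facing the robot, the stop on the left and the clamp on the right. Next come numeric fits of both.

```bash
cat > fit.py <<'E'
from h import *
from scipy.optimize import minimize
def lf(P,thr=.002):   # robust line fit in xy -> mean, direction angle deg
    P=P[:,:2]
    for _ in range(6):
        vx,vy,x,y=cv2.fitLine(P.astype(np.float32),cv2.DIST_HUBER,0,.001,.001).ravel()
        d=(P-[x,y])@np.array([-vy,vx]); k=np.abs(d)<thr
        if k.sum()<8: break
        P=P[k]
    return np.array([x,y]),np.degrees(np.arctan2(vy,vx)),len(P),P
E
python3 - <<'E'
from fit import *
for n in ['scene','side']:
    W=np.load(n+'.npz')['W'].reshape(-1,3); W=W[np.isfinite(W[:,0])]
    # rack wrt rough guess
    def loc(W,o,yaw):
        c,s=np.cos(np.radians(yaw)),np.sin(np.radians(yaw)); d=W[:,:2]-o; return np.c_[d[:,0]*c+d[:,1]*s,-d[:,0]*s+d[:,1]*c,W[:,2]]
    L=loc(W,[.47,-.185],-16.6)
    k=(np.abs(L[:,0])<.015)&(np.abs(L[:,1])<.06)&(L[:,2]>.076)&(L[:,2]<.12)
    c,a,m,P=lf(W[k]); Lk=loc(W[k],[.47,-.185],-16.6)
    print(n,'tall',c.round(4),round(a,2),m,'x pct',np.percentile(Lk[:,0],[5,50,95]).round(4),'y',np.percentile(Lk[:,1],[1,99]).round(4),'ztop',np.percentile(Lk[:,2],[95,99]).round(4))
    # rack outline
    k=(L[:,0]>-.06)&(L[:,0]<.16)&(np.abs(L[:,1])<.08)&(L[:,2]>.046)&(L[:,2]<.056); Q=L[k]
    print(' walltop z',np.median(Q[:,2]).round(4),'x',np.percentile(Q[:,0],[.5,1,99,99.5]).round(4))
    h,e=np.histogram(Q[:,1],np.arange(-.08,.08,.002)); print(' y hist',[(round(e[i],3),int(h[i])) for i in range(len(h)) if h[i]>15])
    # desk
    k=(np.abs(W[:,2])<.01)&(W[:,0]>.4)&(W[:,0]<.6)&(np.abs(W[:,1])<.3); print(' desk',np.median(W[k,2]).round(4))
    # stand
    S=loc(W,[.5,.155],-5.8)
    k=(np.abs(S[:,0])<.04)&(np.abs(S[:,1])<.09)&(S[:,2]>.03)&(S[:,2]<.105); Q=S[k]
    h,xe,ye=np.histogram2d(Q[:,0],Q[:,1],[np.arange(-.04,.041,.004),np.arange(-.09,.091,.006)])
    print('     '+' '.join('%3d'%round(1000*y) for y in ye[:-1]))
    for i in range(len(h)): print('%4d '%round(1000*xe[i])+' '.join('%3d'%v for v in h[i]))
E
```

```text
scene tall [ 0.4719 -0.1762] 72.42 860 x pct [-0.0021 -0.0005  0.0051] y [-0.0391  0.0588] ztop [0.1075 0.1081]
 walltop z 0.0504 x [-0.0262 -0.0256  0.125   0.1283]
 y hist [(np.float64(-0.05), 18), (np.float64(-0.048), 131), (np.float64(-0.046), 147), (np.float64(-0.044), 51), (np.float64(-0.042), 30), (np.float64(-0.04), 58), (np.float64(-0.038), 30), (np.float64(-0.036), 27), (np.float64(-0.032), 17), (np.float64(-0.03), 16), (np.float64(-0.028), 16), (np.float64(-0.026), 17), (np.float64(-0.024), 18), (np.float64(-0.018), 18), (np.float64(-0.014), 20), (np.float64(-0.004), 17), (np.float64(0.056), 16), (np.float64(0.06), 18), (np.float64(0.062), 27), (np.float64(0.064), 27)]
 desk -0.0005
     -90 -84 -78 -72 -66 -60 -54 -48 -42 -36 -30 -24 -18 -12  -6   0   6  12  18  24  30  36  42  48  54  60  66  72  78  84
 -40   0   0   0   0   0   0   0   0   0   0   0   0   0   0   0   0   0   0   0   0   0   0   0   0   0   0   0   0   0   0
 -36   0   0   0   0   0   0   0   0   0   0   0   0   0   0   0   0   0   0   0   0   0   0   0   0   0   0   0   0   0   0
 -32   0   0   0   0  
[... 4565 characters left out ...]
  0   0   0   5   7  10  12  68  32   0   0   0   0   0   0   0   0   0   0
  20   4   5  63  23   0   0   0   0   0   0   0   0   0   0   5   7  15   8  52  33   0   0   0   0   0   0   0   0   0   0
  24   2   7  47  26   0   0   0   0   0   0   0   0   0   0   2   2  20   2   2   0   0   0   0   0   0   0   0   0   0   0
  28   0   1  12   0   0   0   0   0   0   0   0   0   0   0   0   3  14   0   0   0   0   0   0   0   0   0   0   0   0   0
  32   0   3  17   0   0   0   0   0   0   0   0   0   0   0   0   5  18   0   0   0   0   0   0   0   0   0   0   0   0   0
  36   0   4  12   0   0   0   0   0   0   0   0   0   0   0   0   6  16   0   0   0   0   0   0   0   0   0   0   0   0   0
```

Request:
{"name": "move_arm", "arguments": {"commands": [[[0,0,0,0.14],[0,0,0,0.14],[0,0,0,0.14],[0,0,0,0.14],[0,0,0,0.14],[0,0,0,0.14],[0,0,0,0.14],[0,0,0,0.14]]]}}

```text
clock: 0.9
tool_pos: [0.252, 0.6258, 0.226]
orientation: [71.3, 89.9, -105.1]
force: [0.5, 0.4, -0.2]
opening: 0.0876
```

```bash
cat >> h.py <<'E'
def togo(xyz,yaw):
    """tool-frame shift (cm) and spin (rad) from the measured pose; yaw = direction of tool -z (deg, world)"""
    o=get_obs(); T=Ttool(o); d=T[:3,:3].T@(np.array(xyz)-T[:3,3])*100
    z=-T[:3,2]; a=np.degrees(np.arctan2(z[1],z[0])); s=-np.radians((yaw-a+180)%360-180)
    print('t',round(o['clock'],2),'pos',T[:3,3].round(4),'yaw',round(a,2),'down',T[:3,0].round(4),'togo cm',d.round(2),'spin',round(s,3),'F',o['force'].round(1),'op',round(o['opening'],4),'q',np.array(o['joint_pos']).round(0))
E
python3 -c "
from h import *
togo([.46,.115,.24],-5.8)"
```

```text
t 0.9 pos [0.252  0.6258 0.226 ] yaw 3.56 down [-3.0e-04 -1.1e-03 -1.0e+00] togo cm [ -1.35  52.28 -17.58] spin 0.163 F [ 0.5  0.4 -0.2] op 0.0876 q [ 85.  21.   1.  -0. -70. -81.]
```

Request:
{"name": "move_arm", "arguments": {"commands": [[[0,3.2,-1.1,0.02],[0,3.2,-1.1,0.02],[0,3.2,-1.1,0.02],[0,3.2,-1.1,0.02],[0,3.2,-1.1,0.02],[0,3.2,-1.1,0.02],[0,3.2,-1.1,0.02],[0,3.2,-1.1,0.02]]]}}

```text
clock: 1.7
tool_pos: [0.3396, 0.3686, 0.2262]
orientation: [64.1, 90.0, -121.2]
force: [0.9, -0.4, 1.2]
opening: 0.088
```

```bash
python3 -c "
from h import *
togo([.48,.115,.24],-5.8)"
```

```text
t 1.7 pos [0.3396 0.3686 0.2262] yaw -5.32 down [-3.e-04 -5.e-04 -1.e+00] togo cm [ -1.37  23.95 -16.33] spin 0.008 F [ 0.9 -0.4  1.2] op 0.088 q [ 70.   4. -21.  -0. -65. -75.]
```

Request:
{"name": "move_arm", "arguments": {"commands": [[[0,3,-2,0],[0,3,-2,0],[0,3,-2,0],[0,3,-2,0],[0,3,-2,0],[0,3,-2,0],[0,3,-2,0],[0,3,-2,0]]]}}

```text
clock: 2.5
tool_pos: [0.4771, 0.1151, 0.2265]
orientation: [-17.2, 90.0, 157.6]
force: [0.9, -0.1, -0.1]
opening: 0.0874
```

Request:
{"name": "move_arm", "arguments": {"commands": [[[0,0,0,0]]]}}

```text
clock: 2.6
tool_pos: [0.4776, 0.1135, 0.2261]
orientation: [54.0, 89.9, -131.4]
force: [-0.7, -0.1, -1.2]
opening: 0.0877
```

Run:
```python
from h import *
togo([.48,.115,.24],-5.8)
p,d,W=cloud('wrist'); np.savez('w1',p=p,d=d,W=W)
togo([.48,.115,.24],-5.8)
L=W.reshape(-1,3); L=L[np.isfinite(L[:,0])]
k=(L[:,2]>-.02)&(L[:,2]<.12); L=L[k]
r=((.62-L[:,0])*2000).astype(int); c=((.26-L[:,1])*2000).astype(int); ok=(r>=0)&(r<480)&(c>=0)&(c<560)
H=np.zeros((480,560)); np.maximum.at(H,(r[ok],c[ok]),L[ok,2]+.02)
cv2.imwrite('pics/wm.png',cv2.applyColorMap((H/.14*255).astype(np.uint8),cv2.COLORMAP_TURBO)); save('w1',p)
```

```text
t 2.6 pos [0.4776 0.1135 0.2261] yaw -5.47 down [-8.e-04 -1.e-03 -1.e+00] togo cm [-1.39 -0.17 -0.22] spin 0.006 F [-0.7 -0.1 -1.2] op 0.0877 q [ 36.   3. -22.   0. -65. -42.]
t 2.65 pos [0.4771 0.1148 0.2261] yaw -5.47 down [-8.e-04 -5.e-04 -1.e+00] togo cm [-1.39 -0.05 -0.28] spin 0.006 F [ 0.7  0.  -0.3] op 0.0877 q [ 37.   3. -22.  -0. -65. -42.]
```

View pics/w1.png

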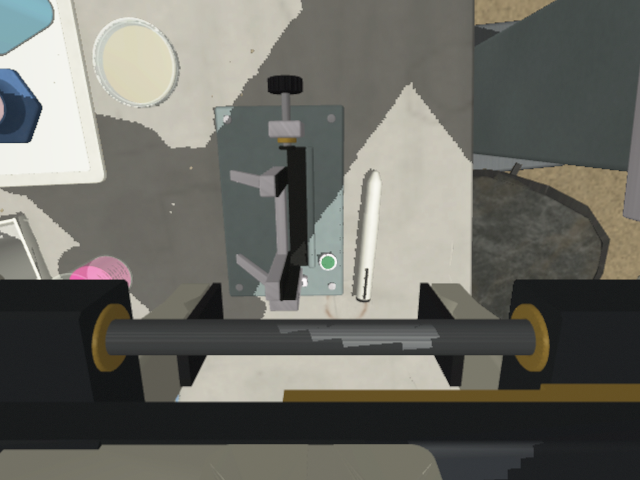

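View pics/wm.png

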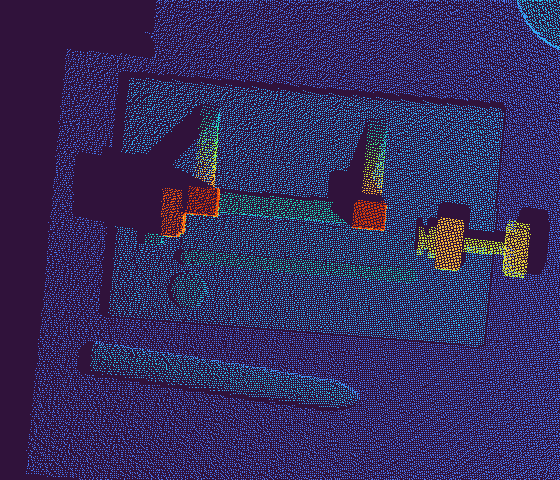

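The wrist map shows the stand cleanly: rails at (203,201) and (369,215), stop at (172,212), clamp post at (449,243). Now I fit its pose from the rail-top and stop edges.

Run:
```python
from h import *
W=np.load('w1.npz')['W'].reshape(-1,3); W=W[np.isfinite(W[:,0])]
def comp(k): return W[k]
x,y,z=W.T
Rr=W[(z>.094)&(z<.106)&(x>.49)&(x<.54)&(y>.05)&(y<.09)]
Lr=W[(z>.094)&(z<.106)&(x>.49)&(x<.54)&(y>.13)&(y<.19)]
for yaw in [0]:
    pass
def rect(P): 
    r=cv2.minAreaRect((P[:,:2]*1000).astype(np.float32)); return r
print('R',rect(Rr),np.median(Rr[:,2]),len(Rr)); print('L',rect(Lr),np.median(Lr[:,2]),len(Lr))
St=W[(z>.09)&(z<.097)&(x>.48)&(x<.54)&(y>.16)&(y<.19)]; print('stop',rect(St),np.median(St[:,2]),len(St))
B=W[(z>.004)&(z<.03)&(x>.43)&(x<.60)&(y>.015)&(y<.215)]; print('base z',np.median(B[:,2]),'desk',np.median(z[(np.abs(z)<.006)]))
# rail front face line: min x edge of rail tops per y-bin
a=np.radians(-5.5)
for yaw in [-4.5,-5,-5.5,-6]:
    a=np.radians(yaw); ex=np.array([np.cos(a),np.sin(a)]); ey=np.array([-ex[1],ex[0]]); out=[]
    for P in (Rr,Lr,St):
        u=P[:,:2]@ex; v=P[:,:2]@ey; out+=[np.percentile(u,[2,98]).round(4),np.percentile(v,[1,99]).round(4)]
    u=B[:,:2]@ex; v=B[:,:2]@ey
    print(yaw,out)
```

```text
R ((512.5369873046875, 75.21820831298828), (16.002239227294922, 14.147615432739258), 85.20246124267578) 0.09963348305952124 429
L ((514.64990234375, 164.64869689941406), (24.03582191467285, 28.92714500427246), 1.1972081661224365) 0.09928662449276182 488
stop ((513.3545532226562, 169.8934326171875), (19.301713943481445, 23.28042221069336), 84.85279083251953) 0.09378369337986825 375
base z 0.012160128677003862 desk -0.00025922131319916497
-4.5 [array([0.4981, 0.5115]), array([0.1073, 0.1231]), array([0.4891, 0.512 ]), array([0.1909, 0.2184]), array([0.487 , 0.5099]), array([0.2026, 0.2189])]
-5 [array([0.497 , 0.5105]), array([0.1117, 0.1275]), array([0.4873, 0.5102]), array([0.1953, 0.2228]), array([0.4851, 0.508 ]), array([0.2069, 0.2233])]
-5.5 [array([0.496 , 0.5094]), array([0.116 , 0.1319]), array([0.4854, 0.5083]), array([0.1997, 0.2271]), array([0.4831, 0.5061]), array([0.2112, 0.2276])]
-6 [array([0.4949, 0.5083]), array([0.1204, 0.1363]), array([0.4835, 0.5065]), array([0.2041, 0.2315]), array([0.4812, 0.5041]), array([0.2155, 0.232 ])]
```

```bash
python3 -c "
from h import *
togo([.474,-.175,.226],-17.6)"
```

```text
t 2.65 pos [0.4771 0.1148 0.2261] yaw -5.47 down [-8.e-04 -5.e-04 -1.e+00] togo cm [ 0.03 28.87 -2.45] spin 0.212 F [ 0.7  0.  -0.3] op 0.0877 q [ 37.   3. -22.  -0. -65. -42.]
```

Request:
{"name": "move_arm", "arguments": {"commands": [[[0,4.1,-0.3,0],[0,4.1,-0.3,0],[0,4.1,-0.3,0],[0,4.1,-0.3,0],[0,4.1,-0.4,0],[0,4.1,-0.4,0],[0,4.2,-0.4,0],[0,0,0,0.07]]], "jaw": 5}}

```text
clock: 3.45
tool_pos: [0.4738, -0.1753, 0.2261]
orientation: [31.0, 89.9, -158.5]
force: [-1.3, 0.4, -0.7]
opening: 0.0497
```

Request:
{"name": "move_arm", "arguments": {"commands": [[[0,0,0,0.07],[0,0,0,0.07],[0,0,0,0],[0,0,0,0]]]}}

```text
clock: 3.85
tool_pos: [0.4743, -0.1718, 0.2265]
orientation: [-29.7, 90.0, 133.2]
force: [-0.2, -0.5, 0.3]
opening: 0.0503
```

Run:
```python
from fit import *
togo([.474,-.175,.226],-17.6)
p,d,W=cloud('wrist'); np.savez('w2',p=p,d=d,W=W)
W=W.reshape(-1,3); W=W[np.isfinite(W[:,0])]
P=W[(W[:,2]>.100)&(W[:,2]<.115)&(np.abs(W[:,0]-.474)<.05)&(np.abs(W[:,1]+.175)<.08)]
print(len(P),np.percentile(P[:,2],[5,50,95]).round(4))
r=cv2.minAreaRect((P[:,:2]*1000).astype(np.float32)); print(r)
c,a,m,Q=lf(P,.006); print(c.round(4),a,m)
for yaw in (a-90,-17.6):
    b=np.radians(yaw); ex=np.array([np.cos(b),np.sin(b)]); ey=np.array([-ex[1],ex[0]]); u=Q@ex; v=Q@ey
    pu=np.percentile(u,[2,50,98]);pv=np.percentile(v,[1,99]); print(yaw,pu.round(4),pv.round(4),'ctr',((pu[0]+pu[2])/2*ex+pv.mean()*ey).round(4))
L=W[(W[:,2]>-.02)&(W[:,2]<.12)]
r=((.60-L[:,0])*2000).astype(int); c=((-.07-L[:,1])*2000).astype(int); ok=(r>=0)&(r<420)&(c>=0)&(c<460)
H=np.zeros((420,460)); np.maximum.at(H,(r[ok],c[ok]),L[ok,2]+.02)
cv2.imwrite('pics/wm2.png',cv2.applyColorMap((H/.14*255).astype(np.uint8),cv2.COLORMAP_TURBO))
```

```text
t 3.85 pos [ 0.4743 -0.1718  0.2265] yaw -17.14 down [-1.e-04  1.e-04 -1.e+00] togo cm [ 0.05  0.31 -0.06] spin 0.008 F [-0.2 -0.5  0.3] op 0.0503 q [  2.   4. -20.  -0. -65. -20.]
1156 [0.1062 0.1077 0.1089]
((476.9627380371094, -172.8939971923828), (100.2959976196289, 7.923697471618652), 72.28089904785156)
[ 0.4763 -0.1746] 72.16111 1156
-17.83889 [0.5031 0.5069 0.5108] [-0.0679  0.03  ] ctr [ 0.4768 -0.1733]
-17.6 [0.5031 0.5069 0.5109] [-0.07    0.0279] ctr [ 0.4769 -0.1733]
```

View pics/wm2.png

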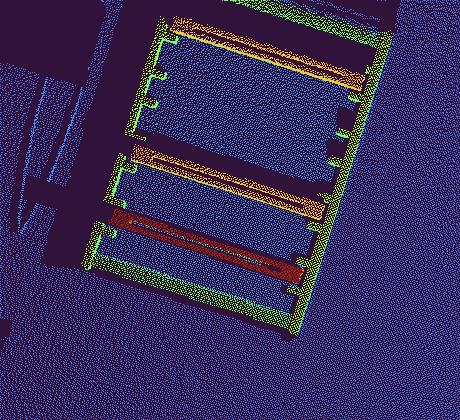

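The map shows the tall top edge as the red bar, 100 x 8 mm at z 0.108, as expected. Its centre is (0.477,-0.173) and its yaw -17.8°.

```bash
python3 -c "
from h import *
togo([.4769,-.1732,.082],-17.8)"
```

```text
t 3.9 pos [ 0.4743 -0.1719  0.2265] yaw -17.15 down [-1.e-04  1.e-04 -1.e+00] togo cm [14.45  0.05 -0.29] spin 0.011 F [-0.2 -0.2 -0.6] op 0.0501 q [  2.   4. -20.  -0. -65. -20.]
```

Request:
{"name": "move_arm", "arguments": {"commands": [[[2.5,0.05,-0.29,0.011],[2.5,0,0,0],[2.5,0,0,0],[2,0,0,0],[0,0,0,0]]], "jaw": 3}}

```text
clock: 4.4
tool_pos: [0.475, -0.1733, 0.1291]
orientation: [12.8, 89.7, 174.9]
force: [-0.2, 0.1, 0.2]
opening: 0.0303
```

```bash
python3 -c "
from h import *
togo([.4769,-.1732,.082],-17.8)"
```

```text
t 4.4 pos [ 0.475  -0.1733  0.1291] yaw -17.86 down [-5.e-03  4.e-04 -1.e+00] togo cm [ 4.71 -0.07 -0.2 ] spin -0.001 F [-0.2  0.1  0.2] op 0.0303 q [  2.  10. -28.  -0. -52. -20.]
```

Request:
{"name": "move_arm", "arguments": {"commands": [[[1,0,0,0],[1,0,-0.1,0],[1,0,0,0],[1,0,0,0],[0.7,0,0,0],[0,0,0,0],[0,0,0,0]]]}}

```text
clock: 5.1
tool_pos: [0.4779, -0.1742, 0.0845]
orientation: [37.7, 90.0, -160.2]
force: [0.7, 0.2, 1.0]
opening: 0.0298
```

```bash
python3 -c "
from h import *
togo([.4769,-.1732,.082],-17.8)
p,d,W=cloud('wrist')
togo([.4769,-.1732,.082],-17.8)
W=W.reshape(-1,3); W=W[np.isfinite(W[:,0])]
P=W[(W[:,2]>.100)&(W[:,2]<.115)&(np.abs(W[:,0]-.477)<.03)&(np.abs(W[:,1]+.173)<.07)]
print(len(P), cv2.minAreaRect((P[:,:2]*1000).astype(np.float32)))
"
```

```text
t 5.1 pos [ 0.4779 -0.1742  0.0845] yaw -17.93 down [-3.e-04 -1.e-04 -1.e+00] togo cm [ 0.25 -0.06  0.12] spin -0.002 F [0.7 0.2 1. ] op 0.0298 q [  2.  13. -31.   0. -46. -20.]
t 5.15 pos [ 0.4781 -0.1742  0.0848] yaw -17.93 down [ 3.e-04 -2.e-04 -1.e+00] togo cm [ 0.28 -0.06  0.14] spin -0.002 F [ 1.  -0.4  0.3] op 0.0298 q [  2.  13. -31.   0. -46. -20.]
4014 ((473.9201965332031, -182.99668884277344), (50.531673431396484, 69.25889587402344), 16.60603141784668)
```

Request:
{"name": "move_arm", "arguments": {"commands": [[[0.3,-0.06,0.1,0],[0,0,0,0]]]}}

```text
clock: 5.35
tool_pos: [0.4769, -0.1731, 0.0815]
orientation: [-117.9, 90.0, 44.1]
force: [-0.4, -0.9, -0.5]
opening: 0.03
```

Request:
{"name": "move_arm", "arguments": {"commands": [[[0,0,0,0],[0,0,0,0],[0,0,0,0],[0,0,0,0],[0,0,0,0]]], "jaw": 0}}

```text
clock: 5.85
tool_pos: [0.4771, -0.1733, 0.0817]
orientation: [-178.6, 90.0, -16.6]
force: [-0.2, 0.2, 1.9]
opening: 0.0082
```

```bash
python3 -c "
from h import *
togo([.4769,-.1732,.240],-17.8)"
```

```text
t 5.85 pos [ 0.4771 -0.1733  0.0817] yaw -17.93 down [ 2.e-04 -1.e-04 -1.e+00] togo cm [-15.83   0.     0.02] spin -0.002 F [-0.2  0.2  1.9] op 0.0082 q [  2.  13. -31.   0. -46. -20.]
```

Request:
{"name": "move_arm", "arguments": {"commands": [[[-0.5,0,0,0],[-1,0,0,0],[-2,0,0,0],[-2,0,0,0],[-2.5,0,0,0],[-2.5,0,0,0],[-2.5,0,0,0],[-2,0,0,0]]]}}

```text
clock: 6.65
tool_pos: [0.4772, -0.1733, 0.234]
orientation: [-166.5, 89.9, -4.4]
force: [-0.4, 0.4, -1.1]
opening: 0.0078
```

Request:
{"name": "move_arm", "arguments": {"commands": [[[0,0,0,-0.07],[0,0,0,-0.07],[0,0,0,-0.083],[0,0,0,0]]]}}

```text
clock: 7.05
tool_pos: [0.4769, -0.1732, 0.2324]
orientation: [-171.2, 90.0, 3.7]
force: [-0.6, 0.6, -1.6]
opening: 0.0078
```

```bash
cat >> h.py <<'E'
YS=-5.0; b_=np.radians(YS); EX=np.array([np.cos(b_),np.sin(b_),0]); EY=np.array([-EX[1],EX[0],0])
SEAT=np.array([.5051,.1178,.014])
def seatpos():
    o=get_obs(); f=o['force']; d=o['tool_pos']-SEAT
    print('seat mm x %.1f y %.1f z %.1f'%(d@EX*1e3,d@EY*1e3,d[2]*1e3),'F x %.1f y %.1f z %.1f'%(f@EX,f@EY,f[2]),'M',(o['moment']@np.array([EX,EY,[0,0,1]]).T).round(2),'op',round(o['opening'],4),'t',round(o['clock'],2))
def seattogo(x,y,z): togo(SEAT+(x*EX+y*EY+np.array([0,0,z]))/1e3,YS)
E
python3 -c "
from h import *
seattogo(-4,-8,150);seatpos()"
```

```text
t 7.05 pos [ 0.4769 -0.1732  0.2324] yaw -5.09 down [ 8.e-04  0.e+00 -1.e+00] togo cm [  6.84 -28.44   0.18] spin -0.002 F [-0.6  0.6 -1.6] op 0.0078 q [  2.   4. -20.  -0. -66.  -7.]
seat mm x -2.7 y -292.4 z 218.4 F x -0.6 y 0.6 z -1.6 M [ 0.07 -0.02 -0.02] op 0.0078 t 7.05
```

Request:
{"name": "move_arm", "arguments": {"commands": [[[0,-1.5,0,0],[0,-3,0,0],[0,-4,0,0],[0,-4,0,0],[0,-4,0,0],[0,-4,0,0],[0,-4,0,0],[0,-2.5,0,0]]]}}

```text
clock: 7.85
tool_pos: [0.5013, 0.0981, 0.2321]
orientation: [-137.7, 90.0, 37.1]
force: [-0.4, -0.5, -1.4]
opening: 0.0078
```

Request:
{"name": "move_arm", "arguments": {"commands": [[[0,-1.4,0.2,0],[0,0,0,0],[0,0,0,0],[0,0,0,0]]]}}

```text
clock: 8.25
tool_pos: [0.5004, 0.1089, 0.2317]
orientation: [64.4, 90.0, -120.9]
force: [0.8, 0.1, -1.4]
opening: 0.0077
```

Run:
```python
from h import *
seattogo(-4,-8,150);seatpos()
p,d,W=cloud('wrist'); save('w3',p); np.savez('w3',p=p,W=W)
```

```text
t 8.25 pos [0.5004 0.1089 0.2317] yaw -5.23 down [-1.e-04 -1.e-04 -1.e+00] togo cm [ 6.77 -0.13  0.01] spin -0.004 F [ 0.8  0.1 -1.4] op 0.0077 q [ 34.   5. -19.   0. -66. -40.]
seat mm x -3.9 y -9.3 z 217.7 F x 0.8 y 0.2 z -1.4 M [ 0.09 -0.07  0.03] op 0.0077 t 8.25
```

View pics/w3.png

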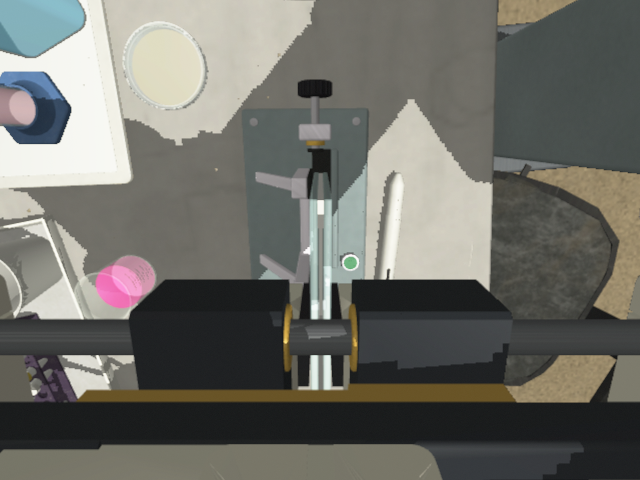

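The cassette hangs straight in the grip, its end at about (320,180), and the rail/channel line is just beneath. Now I check its offset and the stand again in numbers.

Run:
```python
from fit import *
W=np.load('w3.npz')['W'].reshape(-1,3); W=W[np.isfinite(W[:,0])]
S=(W-SEAT); S=np.c_[S@EX,S@EY,S[:,2]]*1e3
T=S[(S[:,2]>235)&(S[:,2]<250)&(np.abs(S[:,0]+4)<12)&(S[:,1]>-70)&(S[:,1]<-25)]
print('cass top',len(T),np.percentile(T[:,2],[5,50,95]).round(1),np.percentile(T[:,0],[2,50,98]).round(1),'yend',np.percentile(T[:,1],[.5,1,5]).round(1))
c,a,m,_=lf(T/1e3,.006); print('angle',a if a>0 else a+180)
r=S[(S[:,2]>80)&(S[:,2]<90)&(S[:,0]>-10)&(S[:,0]<30)&(S[:,1]>-60)&(S[:,1]<-25)]
print('R rail',len(r),np.percentile(r[:,0],[2,98]).round(1),np.percentile(r[:,1],[1,99]).round(1), np.median(r[:,2]))
# vertical end of cassette at several heights
for z in range(130,240,20):
    q=S[(np.abs(S[:,2]-z)<10)&(np.abs(S[:,0]+4)<12)&(S[:,1]>-75)&(S[:,1]<-20)]
    if len(q)>5: print(z,len(q),np.percentile(q[:,0],[5,95]).round(1),np.percentile(q[:,1],[2,50]).round(1))
```

```text
cass top 1728 [241.6 243.8 244.8] [-7.5 -3.7  0. ] yend [-59.1 -59.1 -58.7]
angle 88.131165
R rail 391 [ 4.7 17.6] [-49.7 -33.7] 85.71065628622128
150 82 [-7.  -1.3] [-59.2 -26.5]
170 55 [-7.3 -0.5] [-59.2 -59. ]
190 76 [-7.4 -0.6] [-59.2 -59. ]
210 107 [-7.3 -0.5] [-59.3 -59. ]
230 288 [-7.  -0.7] [-59.2 -58.6]
```

Request:
{"name": "move_arm", "arguments": {"commands": [[[2,-0.15,0.05,-0.004],[2.5,0,0,0],[2.5,0,0,0],[2,0,0,0],[1.5,0,0,0],[1,0,0,0],[1,0,0,0],[0,0,0,0]]]}}

```text
clock: 9.1
tool_pos: [0.4997, 0.1107, 0.1056]
orientation: [32.4, 89.9, -152.6]
force: [0.4, -0.8, -0.5]
opening: 0.0077
```

```bash
python3 -c "
from h import *
seattogo(-4.5,-8,80);seatpos()"
```

```text
t 9.1 pos [0.4997 0.1107 0.1056] yaw -4.98 down [-1.5e-03 -8.0e-04 -1.0e+00] togo cm [ 1.16  0.05 -0.03] spin 0.0 F [ 0.4 -0.8 -0.5] op 0.0077 q [ 34.  12. -29.  -0. -49. -39.]
seat mm x -4.8 y -7.5 z 91.6 F x 0.5 y -0.7 z -0.5 M [ 0.05 -0.    0.03] op 0.0077 t 9.1
```

Request:
{"name": "move_arm", "arguments": {"commands": [[[0.5,0,0,0],[0.5,0,0,0],[0.4,0,0,0],[0.2,0,0,0],[0,0,0,0],[0,0,0,0]]]}}

```text
clock: 9.7
tool_pos: [0.5003, 0.1114, 0.0907]
orientation: [178.0, 90.0, -6.9]
force: [-0.4, -0.9, -1.6]
opening: 0.0078
```

```bash
python3 -c "
from h import *
seattogo(-4.5,-8,73.7);seatpos()"
```

```text
t 9.7 pos [0.5003 0.1114 0.0907] yaw -4.92 down [ 1.e-04 -0.e+00 -1.e+00] togo cm [0.3  0.12 0.03] spin 0.001 F [-0.4 -0.9 -1.6] op 0.0078 q [ 35.  13. -30.   0. -47. -39.]
seat mm x -4.2 y -6.8 z 76.7 F x -0.3 y -0.9 z -1.6 M [ 0.09 -0.1  -0.05] op 0.0078 t 9.7
```

Request:
{"name": "move_arm", "arguments": {"commands": [[[0.1,0,0,0],[0.1,0,0,0],[0.05,0,0,0],[0,0,0,0]]]}}

```text
clock: 10.1
tool_pos: [0.5002, 0.1113, 0.088]
orientation: [44.8, 90.0, -140.2]
force: [-0.5, 0.3, -2.0]
opening: 0.008
```

Request:
{"name": "move_arm", "arguments": {"commands": [[[0.05,0,0,0],[0,0,0,0]]]}}

```text
clock: 10.3
tool_pos: [0.5003, 0.1114, 0.0877]
orientation: [-165.1, 90.0, 10.0]
force: [-0.0, -1.3, -1.0]
opening: 0.0077
```

Request:
{"name": "move_arm", "arguments": {"commands": [[[0.05,0,0,0],[0,0,0,0]]]}}

```text
clock: 10.5
tool_pos: [0.5004, 0.1113, 0.0876]
orientation: [-175.1, 90.0, 0.0]
force: [-1.7, -0.5, 4.1]
opening: 0.0077
```

Request:
{"name": "move_arm", "arguments": {"commands": [[[-0.02,-0.1,0,0],[0,-0.1,0,0],[0,-0.1,0,0],[0,-0.1,0,0],[0,-0.1,0,0],[0,0,0,0],[0,0,0,0]]]}}

```text
clock: 11.2
tool_pos: [0.5008, 0.116, 0.0877]
orientation: [131.5, 90.0, -53.4]
force: [-0.0, -5.3, 7.2]
opening: 0.008
```

```bash
python3 -c "
from h import *
seatpos();seattogo(0,0,73.7)"
```

```text
seat mm x -4.1 y -2.1 z 73.7 F x 0.4 y -5.3 z 7.2 M [-1.33  0.11  0.  ] op 0.008 t 11.2
t 11.2 pos [0.5008 0.116  0.0877] yaw -4.91 down [ 3.e-04 -5.e-04 -1.e+00] togo cm [-0.   -0.21 -0.41] spin 0.002 F [-0.  -5.3  7.2] op 0.008 q [ 35.  13. -30.   0. -47. -40.]
```

Request:
{"name": "move_arm", "arguments": {"commands": [[[-0.06,0,0,0],[0,0,0,0],[0,0,0,0]]]}}

```text
clock: 11.5
tool_pos: [0.5006, 0.1166, 0.0877]
orientation: [-67.1, 90.0, 108.0]
force: [0.4, -0.4, -0.2]
opening: 0.0083
```

```bash
python3 -c "
from h import *
seatpos()"
```

```text
seat mm x -4.4 y -1.6 z 73.7 F x 0.4 y -0.4 z -0.2 M [ 0.2   0.04 -0.03] op 0.0083 t 11.5
```

Request:
{"name": "move_arm", "arguments": {"commands": [[[0,-0.05,0,0],[0,0,0,0],[0,0,0,0]]]}}

```text
clock: 11.8
tool_pos: [0.5006, 0.1169, 0.0877]
orientation: [13.9, 90.0, -171.1]
force: [-1.3, 0.6, -0.8]
opening: 0.0076
```

```bash
python3 -c "
from h import *
seatpos()"
```

```text
seat mm x -4.4 y -1.3 z 73.7 F x -1.4 y 0.5 z -0.8 M [ 0.07 -0.07  0.01] op 0.0076 t 11.8
```

Request:
{"name": "move_arm", "arguments": {"commands": [[[0,-0.05,0,0],[0,0,0,0],[0,-0.05,0,0],[0,0,0,0],[0,0,0,0]]]}}

```text
clock: 12.3
tool_pos: [0.5008, 0.1178, 0.0879]
orientation: [13.1, 90.0, -171.8]
force: [0.3, 0.3, -1.1]
opening: 0.0076
```

```bash
python3 -c "
from h import *
seatpos()"
```

```text
seat mm x -4.3 y -0.4 z 73.9 F x 0.3 y 0.4 z -1.1 M [ 0.09 -0.1  -0.04] op 0.0076 t 12.3
```

Request:
{"name": "move_arm", "arguments": {"commands": [[[0,-0.05,0,0],[0,0,0,0],[0,0,0,0]]]}}

```text
clock: 12.6
tool_pos: [0.5008, 0.1183, 0.0879]
orientation: [109.1, 90.0, -75.9]
force: [-0.8, -0.9, -1.9]
opening: 0.008
```

```bash
python3 -c "
from h import *
seatpos()"
```

```text
seat mm x -4.3 y 0.1 z 73.9 F x -0.7 y -0.9 z -1.9 M [ 0.02  0.01 -0.  ] op 0.008 t 12.6
```

Request:
{"name": "move_arm", "arguments": {"commands": [[[0,-0.05,0,0],[0,0,0,0],[0,0,0,0]]]}}

```text
clock: 12.9
tool_pos: [0.5007, 0.1184, 0.0879]
orientation: [66.4, 90.0, -118.5]
force: [-0.0, -4.6, 0.0]
opening: 0.0078
```

```bash
python3 -c "
from h import *
seatpos()"
```

```text
seat mm x -4.4 y 0.2 z 73.9 F x 0.4 y -4.6 z 0.0 M [-1.48 -0.33 -0.05] op 0.0078 t 12.9
```

Request:
{"name": "move_arm", "arguments": {"commands": [[[0,-0.05,0,0],[0,0,0,0],[0,0,0,0]]]}}

```text
clock: 13.2
tool_pos: [0.5007, 0.1184, 0.0879]
orientation: [69.6, 89.9, -115.3]
force: [0.6, -6.0, 1.4]
opening: 0.008
```

```bash
python3 -c "
from h import *
seatpos()"
```

```text
seat mm x -4.5 y 0.2 z 73.9 F x 1.1 y -5.9 z 1.4 M [-2.32 -0.52 -0.04] op 0.008 t 13.2
```

Request:
{"name": "move_arm", "arguments": {"commands": [[[0,0.08,0,0],[0,0,-0.1,0],[0,0,-0.1,0],[0,0,-0.08,0],[0,0,0,0],[0,0,0,0]]]}}

```text
clock: 13.8
tool_pos: [0.5033, 0.1182, 0.0877]
orientation: [31.7, 90.0, -153.3]
force: [-2.5, -2.0, 0.6]
opening: 0.0077
```

```bash
python3 -c "
from h import *
seatpos()"
```

```text
seat mm x -1.8 y 0.2 z 73.7 F x -2.3 y -2.3 z 0.6 M [-1.04  0.93  0.07] op 0.0077 t 13.8
```

Request:
{"name": "move_arm", "arguments": {"commands": [[[0,0,-0.05,0],[0,0,0,0],[0,0,0,0]]]}}

```text
clock: 14.1
tool_pos: [0.504, 0.1181, 0.0877]
orientation: [38.1, 90.0, -146.8]
force: [-2.6, -3.9, -0.7]
opening: 0.0082
```

```bash
python3 -c "
from h import *
seatpos()"
```

```text
seat mm x -1.2 y 0.2 z 73.7 F x -2.2 y -4.1 z -0.7 M [-1.27  0.84  0.06] op 0.0082 t 14.1
```

Request:
{"name": "move_arm", "arguments": {"commands": [[[0,0,-0.05,0],[0,0,0,0],[0,0,0,0]]]}}

```text
clock: 14.4
tool_pos: [0.5045, 0.118, 0.0877]
orientation: [40.7, 90.0, -144.2]
force: [-2.4, -4.1, -2.4]
opening: 0.0079
```

```bash
python3 -c "
from h import *
seatpos()"
```

```text
seat mm x -0.6 y 0.2 z 73.7 F x -2.0 y -4.3 z -2.4 M [-1.43  0.63  0.06] op 0.0079 t 14.4
```

Request:
{"name": "move_arm", "arguments": {"commands": [[[0,0,-0.05,0],[0,0,0,0],[0,0,0,0]]]}}

```text
clock: 14.7
tool_pos: [0.505, 0.118, 0.0878]
orientation: [43.7, 90.0, -141.2]
force: [-2.6, -4.2, -0.9]
opening: 0.0074
```

```bash
python3 -c "
from h import *
seatpos()"
```

```text
seat mm x -0.1 y 0.2 z 73.8 F x -2.2 y -4.4 z -0.9 M [-1.62  0.7   0.1 ] op 0.0074 t 14.7
```

Request:
{"name": "move_arm", "arguments": {"commands": [[[0,0,-0.05,0],[0,0,0,0],[0,0,0,0]]]}}

```text
clock: 15.0
tool_pos: [0.5051, 0.118, 0.0878]
orientation: [18.6, 89.9, -166.4]
force: [-4.3, -3.8, -0.6]
opening: 0.0076
```

```bash
python3 -c "
from h import *
seatpos()"
```

```text
seat mm x 0.0 y 0.2 z 73.8 F x -4.0 y -4.1 z -0.6 M [-1.34  1.45  0.06] op 0.0076 t 15.0
```

Request:
{"name": "move_arm", "arguments": {"commands": [[[0,0,-0.05,0],[0,0,0,0],[0,0,0,0]]]}}

```text
clock: 15.3
tool_pos: [0.5052, 0.118, 0.0878]
orientation: [10.5, 89.9, -174.5]
force: [-7.5, -1.8, 2.0]
opening: 0.0076
```

```bash
python3 -c "
from h import *
seatpos()"
```

```text
seat mm x 0.1 y 0.2 z 73.8 F x -7.4 y -2.4 z 2.0 M [-0.99  2.47  0.05] op 0.0076 t 15.3
```

Request:
{"name": "move_arm", "arguments": {"commands": [[[0,-0.05,0,0],[0,0,0,0],[0,-0.05,0,0],[0,0,0,0],[0,0,0,0]]]}}

```text
clock: 15.8
tool_pos: [0.5051, 0.118, 0.0877]
orientation: [42.0, 89.9, -143.0]
force: [-4.9, -8.4, 2.3]
opening: 0.0079
```

```bash
python3 -c "
from h import *
seatpos();seattogo(0,0,73.7)"
```

```text
seat mm x -0.0 y 0.2 z 73.7 F x -4.2 y -8.8 z 2.3 M [-2.64  1.8   0.06] op 0.0079 t 15.8
t 15.8 pos [0.5051 0.118  0.0877] yaw -4.95 down [-0.0021 -0.0016 -1.    ] togo cm [ 0.    0.02 -0.  ] spin 0.001 F [-4.9 -8.4  2.3] op 0.0079 q [ 35.  14. -29.   0. -47. -40.]
```

Request:
{"name": "move_arm", "arguments": {"commands": [[[0,-0.05,-0.03,0],[0,0,0,0],[0,0,0,0],[0,0,0,0]]]}}

```text
clock: 16.2
tool_pos: [0.5051, 0.118, 0.0877]
orientation: [43.9, 89.8, -141.1]
force: [-6.7, -8.7, 3.1]
opening: 0.008
```

```bash
python3 -c "
from h import *
seatpos();seattogo(0,0,73.7)"
```

```text
seat mm x 0.0 y 0.2 z 73.7 F x -5.9 y -9.3 z 3.1 M [-3.24  2.02  0.1 ] op 0.008 t 16.2
t 16.2 pos [0.5051 0.118  0.0877] yaw -4.96 down [-0.0027 -0.0022 -1.    ] togo cm [0.   0.02 0.  ] spin 0.001 F [-6.7 -8.7  3.1] op 0.008 q [ 35.  14. -29.   0. -47. -40.]
```

Request:
{"name": "move_arm", "arguments": {"commands": [[[-0.03,0,-0.05,0],[0,0,0,0],[0,-0.05,-0.05,0],[0,0,0,0],[0,0,0,0],[0,0,0,0]]]}}

```text
clock: 16.8
tool_pos: [0.5051, 0.118, 0.0877]
orientation: [36.9, 89.7, -148.1]
force: [-10.3, -8.7, 5.4]
opening: 0.0079
```

```bash
python3 -c "
from h import *
seatpos();seattogo(0,0,73.7)"
```

```text
seat mm x -0.0 y 0.2 z 73.7 F x -9.5 y -9.6 z 5.4 M [-3.32  3.05  0.09] op 0.0079 t 16.8
t 16.8 pos [0.5051 0.118  0.0877] yaw -4.98 down [-0.0046 -0.0029 -1.    ] togo cm [ 0.    0.02 -0.  ] spin 0.0 F [-10.3  -8.7   5.4] op 0.0079 q [ 35.  14. -29.  -0. -47. -40.]
```

Request:
{"name": "move_arm", "arguments": {"commands": [[[0,-0.03,-0.03,0],[0,0,0,0],[0,0,0,0],[0,0,0,0]]]}}

```text
clock: 17.2
tool_pos: [0.5051, 0.118, 0.0878]
orientation: [37.5, 89.7, -147.5]
force: [-10.4, -10.2, 6.9]
opening: 0.0078
```

Run:
```python
from fit import *
seatpos();seattogo(0,0,73.7)
p,d,W=cloud('wrist'); save('w4',p)
q,_,V=cloud('scene'); c=q[165:305,180:370]; save('s4',np.hstack([cv2.resize(c,None,fx=4,fy=4,interpolation=cv2.INTER_CUBIC)]))
seatpos()
S=W.reshape(-1,3); S=S[np.isfinite(S[:,0])]-SEAT; S=np.c_[S@EX,S@EY,S[:,2]]*1e3
T=S[(S[:,2]>95)&(S[:,2]<106)&(np.abs(S[:,0])<12)&(S[:,1]>-70)&(S[:,1]<-15)]
print('top',len(T),np.percentile(T[:,2],[5,50,95]).round(1),np.percentile(T[:,0],[2,50,98]).round(1),'yend',np.percentile(T[:,1],[.5,1,5]).round(1),'rect',cv2.minAreaRect(T[:,:2].astype(np.float32)))
```

```text
seat mm x 0.0 y 0.2 z 73.8 F x -9.5 y -11.1 z 6.9 M [-3.55  3.51  0.07] op 0.0078 t 17.2
t 17.2 pos [0.5051 0.118  0.0878] yaw -4.98 down [-0.0051 -0.0033 -1.    ] togo cm [0.01 0.02 0.  ] spin 0.0 F [-10.4 -10.2   6.9] op 0.0078 q [ 35.  14. -29.  -0. -47. -40.]
seat mm x 0.0 y 0.2 z 73.8 F x -9.9 y -9.2 z 5.8 M [-3.59  3.44  0.12] op 0.0081 t 17.3
top 1710 [ 98.7  99.9 100.9] [-3.4  0.6  4.2] yend [-49.7 -49.6 -48.7] rect ((0.4953179359436035, -32.410640716552734), (7.833382606506348, 34.76872634887695), 0.24469266831874847)
```

View pics/s4.png

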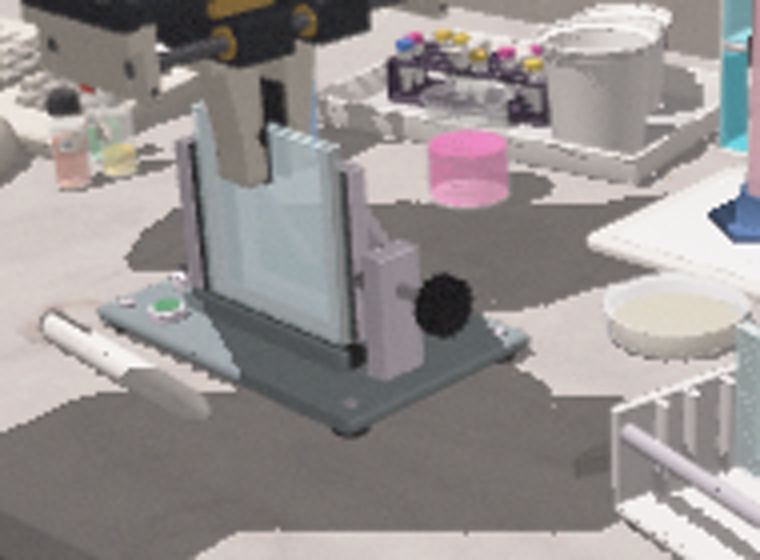

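The picture shows the cassette upright in the corner: foot on the strip at about (280,310), against the rails, with the bystanders untouched. Readings are steady at about 10 N in each direction and everything is in tolerance, so I'm handing in.

```bash
python3 -c "
from h import *
seatpos(); print(close_job())"
```

```text
seat mm x 0.0 y 0.2 z 73.8 F x -9.9 y -9.2 z 5.8 M [-3.59  3.44  0.12] op 0.0081 t 17.3
the job is handed in; nothing more can be done
None
```

I drew the tall cassette straight up out of the rack and lowered it onto the rubber strip. I slid it to the side stop, then pressed it against the back rails. I handed it in at 17.3 s, still gripped and still pressing; no verdict is reported.

**Last checks**

| Check | Reading |
|---|---|
| Cassette top centre relative to home | about 0.5 mm in x, 0.3 mm in y |
| Top height above the strip | 99.9 mm, expected 100 |
| Yaw against the rails | within about 0.3° |
| Tool tilt | about 0.006 rad |
| Reaction at the wrist | about 10 N from the rail side, 9–10 N from the stop side |
| Downward load on the strip | about 7 N |
| Grip opening | 8 mm |

- **Forces:** The wrist reading is a total and includes friction drag, so I could not separate the rail and stop forces. Even with a friction coefficient of 1, I estimate about 5 N on each, above the 2 N needed and far below 50 N.
- **Brief strip friction:** While sliding toward the stop I felt about 5 N of side force, which was only friction on the strip. I eased the downward load and it went away.
- **Stand position:** The scene and side cameras put the seat 3–4 mm away from the wrist camera's estimate. I used the wrist camera's, and the contacts agreed with it to about 0.2 mm.
- **Bystanders:** The pen, beaker and petri dish looked undisturbed in the last picture. I did not measure them again, and the forceps and low cassettes were not fully in that view.

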